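# Rack the root plate and open the nutrient bottle

## Task

Take the tall root plate that leans in the sloping stand and stand it upright on edge, tall side up, in the empty middle slot of the steel rack, fully down in the slot and about centred along it, and let go of it. Then open the nutrient bottle: press its push-and-turn safety cap down, twist it anticlockwise (seen from above) while pressed until it stops, and lift it off. Finish still holding the cap in the gripper, level and straight above the bottle, clear of the mouth by a few centimetres (about 3 to 10); leave everything else where it is.

Things in the scene. Friction and masses are not known exactly. Their poses are not given: they have to be found in the camera images.
- plate_centre (a point): Centre of the tall root plate: loose, rigid, white with a dark brown window on each face, 8 mm thick (its x), 90 mm wide (y), 120 mm tall (z, to its upper edge), about 0.12 kg. At the start it leans on the stand, its upper edge tipped 20 degrees towards the stand's -x side. Both faces are free over the upper 60 mm; pinch it there, tool along the plate, and draw it out along its own z.
- stand: Fixed aluminium stand, foot 120 x 120 mm. Origin on the table under the middle of its ledge, 30 mm high; y runs along the ledge, -x (roughly to the robot) is the back panel's side. The panel supports the lower 60 mm of the plate; a 10 mm lip stands on the +x side. Highest point 90 mm.
- rack_slot (a point): Middle of the floor of the empty middle slot of the fixed steel rack (foot 150 x 110 mm), 8 mm above the table. x across the slots, y along them, z up. Three slots 45 mm apart, each 12 mm wide, 100 mm long, open at the ends; walls rise 30 mm straight, then flare to a 25 mm wide mouth 41 mm above the slot floor. The outer slots hold low plates that reach 60 mm above the slot floor.
- low_a: Low plate, 8 x 90 x 60 mm tall, standing in the outer slot on the rack's -x side; origin at the centre of its lower edge. Leave alone.
- low_b: Low plate, as low_a, in the outer slot on the rack's +x side. Leave alone.
- cap_centre (a point): Centre (half-way up, on the axis) of the black ribbed safety cap, 54 mm wide, 34 mm tall, 40 g, locked on the bottle; grip it at any yaw. Push it down 6 to 8 mm against a spring (6 N at first, 11 N at the bottom), hold it down and turn anticlockwise from above to a stop at about 65 degrees (1.1 rad); it is free from 47 degrees on. Then lift straight up.
- cap: The same cap; origin at the centre of its underside. Unless pushed down, a ridge blocks its turn after 5 degrees; clockwise is always blocked. A grip of 40 to 50 N is enough to press and turn it.
- bottle_seat (a point): Point on the axis of the white nutrient bottle (84 mm wide, in a round steel foot 124 mm wide fixed to the table), 150 mm above the table: the height of the locked cap's underside. Its shoulder begins 22 mm below this point; the neck between is 30 mm wide. The neck ends 19 mm above this point, and the black sprung seal in it reaches 29 mm above.
- seal (a joint): Travel of the sprung rubber seal inside the cap: 0 up, 0.008 m fully pressed down by the cap.
- plate: The tall root plate, origin at the centre of its lower edge; axes as plate_centre.
- pot: Terracotta pot 82 mm wide with a small plant. Leave alone.
- beaker: Clear beaker, 70 mm wide, 90 mm tall. Leave alone.
- meter: White handheld meter lying flat, 85 x 150 x 22 mm. Leave alone.
- jar: White jar, 60 mm wide, 85 mm tall. Leave alone.
- trowel: Spatula lying flat, 200 mm long. Leave alone.
- flask: White closed bottle with a narrow neck, 66 mm wide, 160 mm tall, standing loose. Leave alone.
Things that resemble listed ones, but are neither listed nor needed, are in the scene too. What is meant by the cap is not blue, green or yellow, and is the smaller of those in its own colour.

How it is judged:
By the outcome, as a careful person would: the job done as asked, in the order asked, and still so for the second after the job is handed in, while the arm keeps its last pose, push and grip.
It also fails if it takes over 58 s, if anything falls off the work surface, if the arm or the gripper's body presses on something with over 40 N, if the wrist force passes 120 N, or if a joint passes its speed limit or range.

## Robot

A 7-joint arm with a two-finger parallel gripper is mounted at the origin on the work surface. World frame = base frame: x ahead of the robot, y to its left, z up, the work surface at z = 0. Lengths are in m, angles in rad, forces in N, time in s.
With the tool pointing down it reaches from about 0.425 to 0.875 m from the base axis. Payload 4.7 kg.
Tool frame: the origin (TCP) lies at the very end of the fingers, on their centre line; the grasp point (between the pads) lies 19 mm behind it; y points along the fingers, x is the direction in which the jaws open and shut, and the axes are right-handed (so a half turn about y gives the same grasp; the last joint's range is limited). The gripper opens to 85 mm and grips with 20 to 120 N. Pads are 22 mm wide; open, the fingers measure 114 mm over their backs; the gripper's body (76 mm by 85 mm) begins 54 mm behind the grasp point. The pads swing forward as they close: fully open they stand 13 mm farther back than shut.
Start: joints at [-1.209, 0.321, -0.07, 1.45, 0.023, 1.371, -0.057], TCP at [0.222, 0.611, 0.231] pointing down, gripper open.
Joint ranges: [-2.86, 2.86], [-0.3, 2.09], [-1.38, 1.24], [0.06, 2.45], [-1.56, 4.7], [0.09, 2.05], [-2.69, 2.69]. Speed limits (rad/s): [2.57, 2.57, 3.14, 3.14, 3.14, 3.14, 3.14].

## Interface

Orientations are given as a rotation vector (axis times angle).
In Python, from plant import telemetry, snapshot, ticket gives the robot as it stands. The module is installed in compiled form; this text tells all that it offers.
- The arm moves only by the tool apply_moves, never from a script. Its argument "motion" is a list of rows, each a list of 2 entries, a list of its own where there are three numbers: the shift along the tool's x, y, z in m, then the turn, a rotation vector about the tool's x, y, z in rad. In form: [[[x, y, z], [wx, wy, wz]], ...]. A call has 1 to 20 rows; each row shifts and turns the commanded pose from where the row before left it, along the tool's axes as they then stand; what a row does not reach is not made up. A row lasts 1/8 s, in which the tool goes at most 62.5 mm and 10.7 degrees, less where a joint would pass 70% of its speed; a pose out of reach is approached as far as the arm can. A call with a gripper value outside its range is refused whole. "grip" is the gripper command: -1 is fully open, 1 is shut, values between are in proportion, set as the call begins (left out, the last holds). The fingers move at their own pace and stop on an object; "newtons" is the grip in N (left out, the last holds). Time passes only in rows, so rows that do not move let the fingers close. It gives the time, the measured TCP pose, the force and the opening at its end, in the units of the state.
- telemetry.get_state(): the state, without advancing time (a new reading comes with each control period).
- snapshot(name): name is "scene" or "side" or "wrist"; returns a dict with "frame" (420x560x3 uint8, red, green, blue), "camera_matrix" (3x3 intrinsics, pixels), "R" (3x3) and "t" (3): a world point X has camera coordinates R X + t; the wrist camera has in their place "hand_eye" (4x4, takes a point from camera to tool coordinates, whose origin is the TCP and whose axes are the tool frame's). Camera axes: x right, y down, z forward; pixel columns grow to the right and rows downward; lengths in m; the calibration is good to about 2 mm. A picture is of the moment at which its call begins: read the wrist's pose just before it. There is no depth.
- ticket.hand_in(): hands the job in, once; it reports no verdict.
The state is a dict: "clock": time; "joints": joint angles; "dq": joint speeds; "joint_efforts": joint torques, N m; "eef_pos": TCP position; "orientation": TCP orientation; "ft_force": force on the tool from outside, world axes, zero at the start; "torque": the same for the moment, N m; "gripper_width": opening from 0.0 (shut) to 1.0 (fully open).
Only numpy, scipy, OpenCV 4.12 (cv2) and the standard library are available. Lean on these libraries where they do the work, as an engineer would, in place of code of your own. Each camera call takes 0.05 s, during which the arm holds its last target. There are 200 camera calls.

## Working session

There is one attempt and no reset: what is moved stays moved. The work goes in short steps, Python scripts to look and compute and a tool call to move; the robot and the scene stay as the last step left them, time stands still between calls to the robot, and variables do not carry over. Pictures are saved under pics/ and viewed, about 8 in all and at most 12, crops included, and the job is handed in when it is done.

Besides the shell and the picture viewer there is one more tool, called after ">>>" in YAML: its name, and indented under it one key for each argument. apply_moves: Moves the arm, as the interface text tells. Its arguments: {"type":"object","properties":{"motion":{"type":"array","items":{"type":"array"}},"grip":{"type":"number"},"newtons":{"type":"number"}},"required":["motion"]}

```bash
mkdir -p pics
cat > h.py <<'E'
import numpy as np, cv2, pickle, sys
from scipy.spatial.transform import Rotation as Ro
from plant import telemetry, snapshot, ticket
def snap(n, fn):
    s=telemetry.get_state(); d=snapshot(n); d['state']=s
    pickle.dump(d,open(f'pics/{fn}.pkl','wb')); cv2.imwrite(f'pics/{fn}.png',d['frame'][:,:,::-1]); return d
def load(fn): return pickle.load(open(f'pics/{fn}.pkl','rb'))
def ext(d):
    if 'R' in d: return np.array(d['R']),np.array(d['t'])
    s=d['state']; T=np.eye(4); T[:3,:3]=Ro.from_rotvec(s['orientation']).as_matrix(); T[:3,3]=s['eef_pos']
    M=np.linalg.inv(T@np.array(d['hand_eye'])); return M[:3,:3],M[:3,3]
def ray(d,u,v):
    R,t=ext(d); k=np.linalg.inv(np.array(d['camera_matrix']))@[u,v,1]
    o=-R.T@t; r=R.T@k; return o,r/np.linalg.norm(r)
def onz(d,u,v,z):
    o,r=ray(d,u,v); return o+r*(z-o[2])/r[2]
def tri(*a):
    A=np.zeros((3,3));b=np.zeros(3);L=[]
    for d,u,v in a:
        o,r=ray(d,u,v);P=np.eye(3)-np.outer(r,r);A+=P;b+=P@o;L.append((P,o))
    x=np.linalg.solve(A,b); return x,[np.linalg.norm(P@(x-o)) for P,o in L]
def proj(d,X):
    R,t=ext(d); p=(np.array(d['camera_matrix'])@(R@np.array(X).T+t[:,None] if np.ndim(X)>1 else np.array(d['camera_matrix'])@(R@np.array(X)+t)) if np.ndim(X)>1 else np.array(d['camera_matrix'])@(R@np.array(X)+t)); return p[:2]/p[2]
E
python3 - <<'E'
from h import *
np.set_printoptions(precision=3,suppress=True)
a=snap('scene','s0');b=snap('side','d0');
for d in(a,b):
    R,t=ext(d);print(-R.T@t,R[2]); print(d['camera_matrix'][0])
s=telemetry.get_state();print(s['clock'],s['eef_pos'],s['orientation'],Ro.from_rotvec(s['orientation']).as_matrix())
E
```

```text
[1.265 0.592 0.9  ] [-0.594 -0.484 -0.643]
[415.678   0.    280.82 ]
[ 0.478 -0.816  0.882] [ 0.072  0.724 -0.686]
[385.939   0.    272.254]
0.1 [0.221 0.611 0.23 ] [-1.355 -0.948  0.951] [[ 0.341 -0.    -0.94 ]
 [ 0.94  -0.002  0.341]
 [-0.002 -1.    -0.   ]]
```

View pics/s0.png

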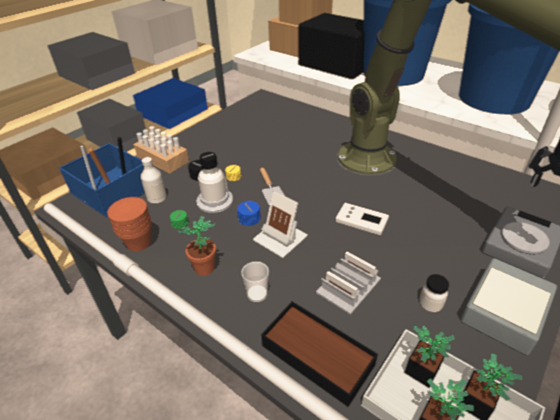

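View pics/d0.png

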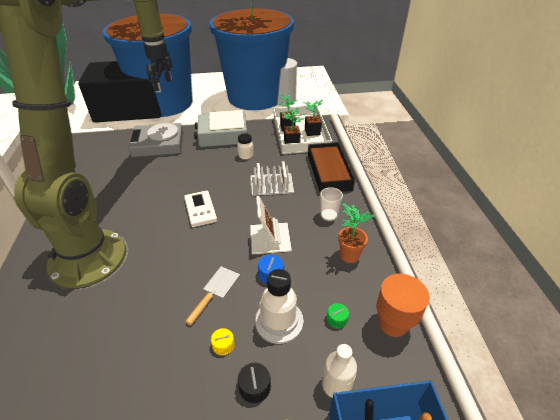

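The scene view shows the stand with the plate at about (281,215), the rack at (348,280) and the white bottle at (211,188). There are two black caps: one on the bottle at (208,160), and one on the table behind it at (198,170), which the side view has at (254,382). The jar lid at (434,285) is also black. The cap meant should be the smaller one, on the bottle. I'll confirm that in enlarged crops.

Run:
```python
from h import *
a=load('s0')['frame'];b=load('d0')['frame']
c=lambda im,u,v:cv2.resize(im[v:v+75,u:u+100],(400,300),interpolation=cv2.INTER_CUBIC)
o=np.vstack([np.hstack([c(a,240,180),c(a,300,240)]),np.hstack([c(b,220,190),c(b,222,145)])])
cv2.imwrite('pics/c1.png',o[:,:,::-1])
c=lambda im,u,v:cv2.resize(im[v:v+150,u:u+100],(400,600),interpolation=cv2.INTER_CUBIC)
o=np.hstack([c(a,160,110),c(b,220,260)])
cv2.imwrite('pics/c2.png',o[:,:,::-1])
```

```text
(no output)
```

View pics/c1.png

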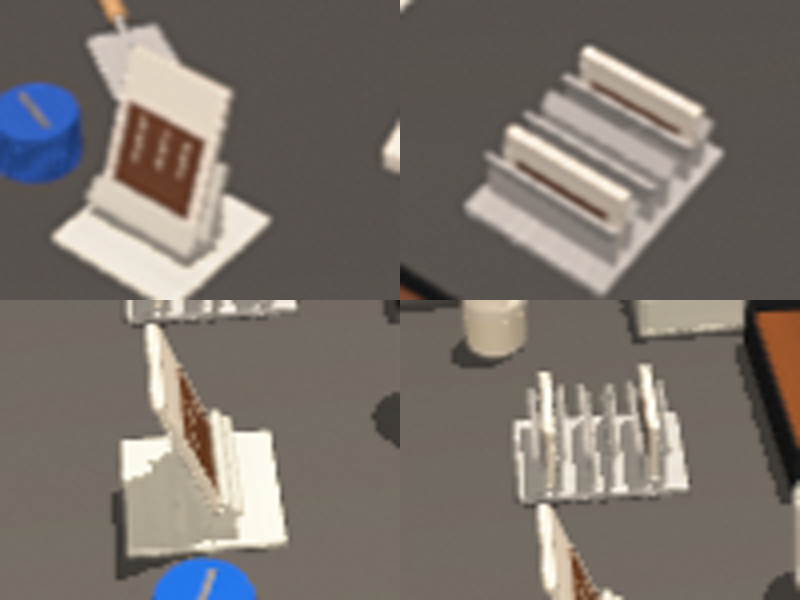

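View pics/c2.png

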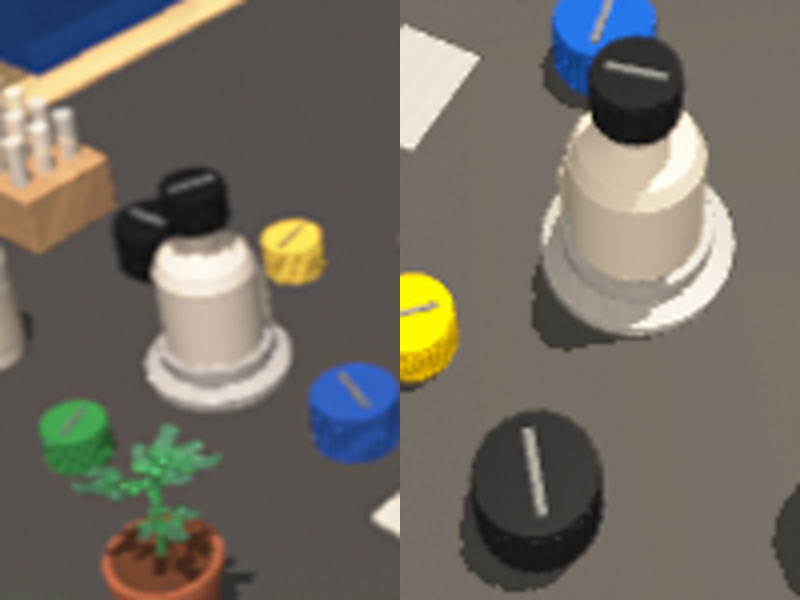

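The crops confirm it. The cap on the bottle (scene (208,156), side (279,278)) is the smaller black one, and the other black cap lies on the table. Next I'll measure the stand, rack and cap.

Run:
```python
from h import *
np.set_printoptions(precision=4,suppress=True)
a=load('s0');b=load('d0')
S=lambda x,y,u,v:(u+(x%400)/4,v+(y%300)/4)
def pr(n,L,d,z):
    P=np.array([onz(d,*p,z) for p in L]);print(n,P[:,:2].tolist() and np.round(P[:,:2],4).tolist(),'edges',np.round(np.linalg.norm(np.diff(P,axis=0),axis=1),4),[round(float(np.degrees(np.arctan2(*(q-p)[1::-1]))),1) for p,q in zip(P,P[1:])]);return P
P=pr('standS',[S(52,238,240,180),S(178,299,240,180),S(270,218,240,180)],a,.004);print((P[0]+P[2])/2)
P=pr('standD',[S(*p,220,190) for p in[(120,438),(272,430),(287,541),(126,556)]],b,.004);print((P[0]+P[2])/2,P.mean(0))
P=pr('rackS',[S(*p,300,240) for p in[(466,208),(603,292),(722,153)]],a,.004);print((P[0]+P[2])/2)
P=pr('rackD',[S(*p,222,145) for p in[(515,420),(678,415),(688,490),(520,500)]],b,.004);print((P[0]+P[2])/2,P.mean(0))
print('cap',onz(a,208.2,156,.184),onz(b,279,278.5,.184),tri((a,208.2,156),(b,279,278.5)))
# low plate tops z=.068 in scene: outer face corners
print('lowtops',[np.round(onz(a,*S(*p,300,240),.068),4)[:2].tolist() for p in[(585,50),(706,108),(510,128),(630,192)]])
print('lowtopsD',[np.round(onz(b,*S(*p,222,145),.068),4)[:2].tolist() for p in[(545,373),(549,400),(645,366),(652,395)]])
# plate upper edge (top z ~ .03+.12cos20)
print('plt',[np.round(onz(a,*S(*p,240,180),.143),4)[:2].tolist() for p in[(133,46),(232,93)]])
```

```text
standS [[0.6125, -0.0536], [0.6052, 0.0629], [0.4947, 0.0676]] edges [0.1167 0.1106] [93.6, 177.6]
[0.5536 0.007  0.004 ]
standD [[0.4938, 0.0741], [0.6168, 0.0676], [0.611, -0.0521], [0.4893, -0.0518]] edges [0.1232 0.1199 0.1217] [-3.0, -92.8, 179.8]
[0.5524 0.011  0.004 ] [0.5527 0.0094 0.004 ]
rackS [[0.6618, 0.2153], [0.6647, 0.3229], [0.5165, 0.3293]] edges [0.1077 0.1483] [88.5, 177.5]
[0.5892 0.2723 0.004 ]
rackD [[0.5152, 0.3353], [0.6667, 0.3229], [0.6593, 0.2143], [0.5112, 0.22]] edges [0.152  0.1088 0.1482] [-4.7, -93.9, 177.8]
[0.5872 0.2748 0.004 ] [0.5881 0.2731 0.004 ]
cap [ 0.5451 -0.2836  0.184 ] [ 0.5428 -0.2883  0.184 ] (array([ 0.5429, -0.2864,  0.1817]), [np.float64(0.000134374961294739), np.float64(0.00013437496129471956)])
lowtops [[0.5444, 0.2309], [0.542, 0.3218], [0.6337, 0.2283], [0.6327, 0.3171]]
lowtopsD [[0.5442, 0.3166], [0.5441, 0.2761], [0.6343, 0.3153], [0.6346, 0.2714]]
plt [[0.525, -0.038], [0.5255, 0.0532]]
```

```bash
cat >> h.py <<'E'
def frame(ydir,xhint):
    y=np.array(ydir,float);y/=np.linalg.norm(y);x=np.array(xhint,float);x-=y*(x@y);x/=np.linalg.norm(x)
    return np.column_stack([x,y,np.cross(x,y)])
def rows(p1,R1,N,p0=None,R0=None):
    "N equal rows from pose 0 (default measured) to pose 1"
    s=telemetry.get_state()
    if p0 is None: p0=np.array(s['eef_pos'])
    if R0 is None: R0=Ro.from_rotvec(s['orientation']).as_matrix()
    w=Ro.from_matrix(R0.T@R1).as_rotvec()/N
    S=sum(Ro.from_rotvec(k*w).as_matrix() for k in range(N))
    d=np.linalg.solve(S,R0.T@(np.array(p1)-p0))
    print(N,'rows',np.round(d,5).tolist(),np.round(w,5).tolist(),'|d|mm %.1f w deg %.1f'%(1e3*np.linalg.norm(d),np.degrees(np.linalg.norm(w))))
    return d,w
def st():
    s=telemetry.get_state();np.set_printoptions(precision=4,suppress=True)
    print('t',round(s['clock'],2),'p',np.array(s['eef_pos']),'q',np.array(s['joints']),'F',np.array(s['ft_force']),'w',s['gripper_width']);print(Ro.from_rotvec(s['orientation']).as_matrix())
E
python3 - <<'E'
from h import *
d=snap('wrist','w0');print(d['hand_eye'],d['camera_matrix'])
st()
rows([.49,.01,.36],frame([0,0,-1],[1,0,0]),16)
E
```

```text
[[ 9.99999839e-01  5.65120962e-04  4.42168012e-05 -8.50958450e-05]
 [ 1.08714918e-04 -2.67760632e-01  9.63485460e-01 -1.42611091e-01]
 [ 5.56325349e-04 -9.63485301e-01 -2.67760650e-01  6.80546172e-02]
 [ 0.00000000e+00  0.00000000e+00  0.00000000e+00  1.00000000e+00]] [[359.27324748   0.         279.27592011]
 [  0.         359.27324748 207.36080753]
 [  0.           0.           1.        ]]
t 0.15 p [0.2215 0.6107 0.2305] q [-1.2089  0.3216 -0.0701  1.4514  0.0226  1.3708 -0.0569] F [-0.0884  0.6802  0.3768] w 0.9976517157992706
[[ 0.3408 -0.0004 -0.9401]
 [ 0.9401 -0.0014  0.3408]
 [-0.0015 -1.     -0.0001]]
16 rows [-0.00996, -0.00808, -0.04265] [6e-05, 0.07644, -8e-05] |d|mm 44.5 w deg 4.4
```

Run:
```python
from h import *
rows([.588,.31,.27],frame([0,0,-1],[1,0,0]),13)
```

```text
13 rows [0.00867, -0.00304, -0.03785] [7e-05, 0.09408, -9e-05] |d|mm 38.9 w deg 5.4
```

>>> apply_moves:
  motion:
    - [[0.0087,-0.003,-0.0378],[0,0.0941,0]]
    - [[0.0087,-0.003,-0.0378],[0,0.0941,0]]
    - [[0.0087,-0.003,-0.0378],[0,0.0941,0]]
    - [[0.0087,-0.003,-0.0378],[0,0.0941,0]]
    - [[0.0087,-0.003,-0.0378],[0,0.0941,0]]
    - [[0.0087,-0.003,-0.0378],[0,0.0941,0]]
    - [[0.0087,-0.003,-0.0378],[0,0.0941,0]]
    - [[0.0087,-0.003,-0.0378],[0,0.0941,0]]
    - [[0.0087,-0.003,-0.0378],[0,0.0941,0]]
    - [[0.0087,-0.003,-0.0378],[0,0.0941,0]]
    - [[0.0087,-0.003,-0.0378],[0,0.0941,0]]
    - [[0.0087,-0.003,-0.0378],[0,0.0941,0]]
    - [[0.0087,-0.003,-0.0378],[0,0.0941,0]]
    - [[0,0,0],[0,0,0]]
    - [[0,0,0],[0,0,0]]
  grip: -1

```text
clock: 2.02
eef_pos: [0.5877, 0.3111, 0.2705]
orientation: [-1.57, 0.001, -0.0]
ft_force: [-0.6, 0.6, -0.5]
gripper_width: 1.0
```

Run:
```python
from h import *
st();snap('wrist','w1')
rows([.50,.05,.27],frame([0,0,-1],[1,0,0]),7)
```

```text
t 2.02 p [0.5877 0.3111 0.2705] q [-0.7637  0.3437  0.3163  1.3619 -0.1069  1.4523 -0.4531] F [-0.601   0.5659 -0.4648] w 0.9998071586344534
[[ 1.     -0.0004  0.0009]
 [-0.0009  0.0011  1.    ]
 [-0.0004 -1.      0.0011]]
7 rows [-0.01248, 3e-05, -0.03743] [-0.00015, 0.00011, -9e-05] |d|mm 39.5 w deg 0.0
```

View pics/w1.png

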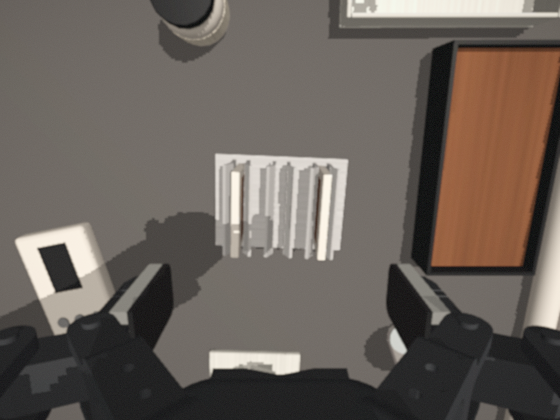

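In the wrist view, the rack foot corners are at about (216,154) and (347,160). The low-plate tops run down columns 236 and 325, and the empty middle slot lies between them at about 279. I'll compute those and move on to look at the plate.

Run:
```python
from h import *
np.set_printoptions(precision=4,suppress=True)
d=load('w1');f=d['frame'].astype(int);
m=((f[...,0]-f[...,2]>12)&(f[...,0]>165)).astype(np.uint8);m[:150]=0;m[265:]=0;m[:,:210]=0;m[:,350:]=0
n,l,s,c=cv2.connectedComponentsWithStats(m)
C=[]
for i in range(1,n):
    if s[i,4]<100: continue
    r=cv2.minAreaRect(np.argwhere(l==i)[:,::-1].astype(np.float32));P=np.array([onz(d,*p,.068) for p in cv2.boxPoints(r)])[:,:2]
    print(s[i],r[0]);print(P,P.mean(0));C.append(P.mean(0))
for v in range(172,255,12):print(v,f[v,214:345].sum(1)[::1]//3) if v in(184,220) else 0
for p in[(216,154),(347,160),(217,247),(341,250)]:print(onz(d,*p,.004)[:2])
```

```text
[230 163  15  94 795] (234.43638610839844, 209.27798461914062)
[[0.5309 0.2313]
 [0.5414 0.3284]
 [0.5533 0.3275]
 [0.5437 0.2303]] [0.5423 0.2794]
[317 164  16  97 862] (324.5, 212.0)
[[0.6237 0.3265]
 [0.6382 0.3265]
 [0.6421 0.2264]
 [0.6265 0.2264]] [0.6326 0.2764]
184 [124 171 208 214 201 169 150 155 174 194 196 187 178 174 170 159 157 201
 236 244 243 243 243 243 230 194 149 112  79  99 134 146 146 145 159 187
 207 213 214 214 214 214 215 216 213 202 171 153 152 153 155 166 186 197
 194 181 174 172 172 177 190 207 216 216 203 174 154 154 154 155 154 150
 145 146 145 144 143 143 167 197 212 217 216 204 174 154 153 155 155 155
 154 154 154 154 158 175 194 198 191 176 155 133 121 105  68  59  87 118
 162 211 238 244 244 244 244 243 228 186 147 142 144 152 180 206 214 216
 218 218 218 218 216]
220 [ 76 115 154 169 165 155 151 155 175 193 194 184 176 172 159 140 167 214
 239 244 243 243 244 241 224 176 119  82  82 118 144 144 140 150 179 204
 205 187 162 152 154 154 155 156 155 155 155 155 156 156 154 151 145 138
 128 127 133 136 154 184 207 216 218 216 202 173 154 153 153 148 146 153
 150 142 138 135 158 191 209 215 215 202 172 153 152 154 154 153 154 154
 153 155 163 180 195 195 184 166 145 128 114  82  59  82 111 146 199 234
 243 244 243 244 243 227 187 148 141 144 155 182 205 214 216 217 217 218
 217 205 169 126 110]
[0.5154 0.3283]
[0.6645 0.3214]
[0.5113 0.2152]
[0.6626 0.2113]
```

>>> apply_moves:
  motion:
    - [[-0.0125,0,-0.0374],[0,0,0]]
    - [[-0.0125,0,-0.0374],[0,0,0]]
    - [[-0.0125,0,-0.0374],[0,0,0]]
    - [[-0.0125,0,-0.0374],[0,0,0]]
    - [[-0.0125,0,-0.0374],[0,0,0]]
    - [[-0.0125,0,-0.0374],[0,0,0]]
    - [[-0.0125,0,-0.0374],[0,0,0]]
    - [[0,0,0],[0,0,0]]
    - [[0,0,0],[0,0,0]]

```text
clock: 3.2
eef_pos: [0.5004, 0.051, 0.2705]
orientation: [-1.57, -0.002, 0.001]
ft_force: [-1.1, 1.0, -0.2]
gripper_width: 1.003
```

Run:
```python
from h import *
st();d=snap('wrist','w2');cv2.imwrite('pics/w2c.png',cv2.resize(d['frame'][90:300,140:420],(800,600),interpolation=cv2.INTER_CUBIC)[:,:,::-1])
```

```text
t 3.2 p [0.5004 0.051  0.2705] q [-0.5998 -0.0246  0.4411  1.7628  0.0097  1.4005 -0.1585] F [-1.0509  1.0296 -0.1953] w 1.0028511051502358
[[ 1.      0.0005 -0.0019]
 [ 0.0019  0.001   1.    ]
 [ 0.0005 -1.      0.001 ]]
```

View pics/w2c.png

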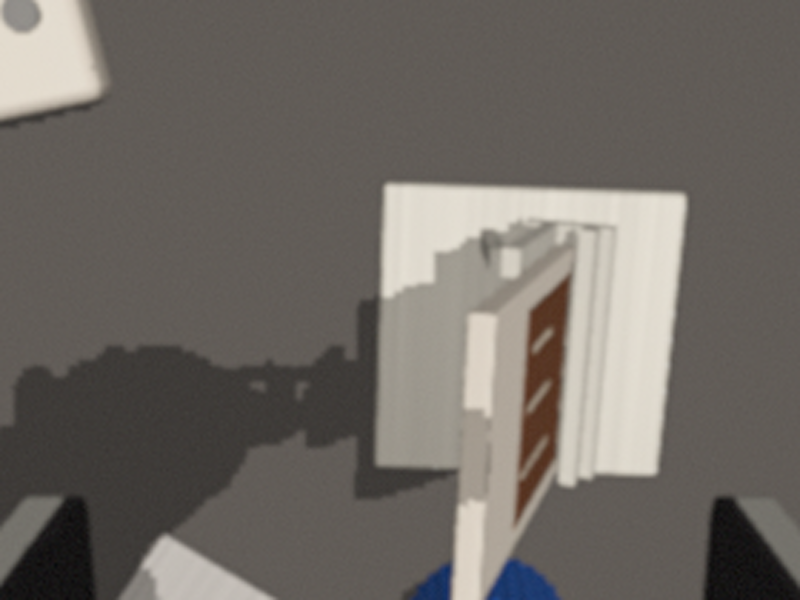

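The crop shows the plate's light top edge, running from about image (309,200) at the far end down past (304,300). The stand foot corners are at about image (275,154), (380,158), (370,256) and (271,253). I'll compute the plate pose and the rack yaw from scan lines.

Run:
```python
from h import *
np.set_printoptions(precision=4,suppress=True)
d=load('w2');f=d['frame'].astype(int)
k=lambda x,y:(140+x/2.857,90+y/2.857)
F=np.array([onz(d,*k(*p),.004)[:2] for p in[(385,184),(686,194),(658,475),(375,466)]]);print('foot',F,F.mean(0))
def ang(p,q):return np.degrees(np.arctan2(*(q-p)[1::-1]))
print([ang(F[0],F[1]),ang(F[3],F[2]),ang(F[2],F[1]),ang(F[3],F[0])])
for r in(215,225,280,290,300,310,320,330):print(r,f[r,290:330].sum(1)//3)
for x,y in[(470,315),(497,315),(452,600),(483,600)]:print('top',onz(d,*k(x,y),.143))
d=load('w1')
for z in[.068]:
  L=[onz(d,*p,z)[:2] for p in[(234.95,184),(234.6,220),(326.7,184),(323.9,220)]];print(L,ang(L[1],L[0]),ang(L[3],L[2]))
# mouth edges: wall tops z .049
f=d['frame'];cv2.imwrite('pics/x.png',f)
```

```text
foot [[ 0.495   0.0677]
 [ 0.615   0.064 ]
 [ 0.6123 -0.0567]
 [ 0.4906 -0.0528]] [0.5532 0.0056]
[np.float64(-1.7547503654329037), np.float64(-1.8185155687070595), np.float64(88.72701135000257), np.float64(87.91378670455656)]
215 [150 152 151 151 152 150 152 154 153 151 151 149 157 181 203 209 208 208
 209 210 211 211 202 178 162 164 165 166 164 165 166 166 163 144 101  64
  58  58  60  58]
225 [149 150 149 150 149 151 152 154 153 151 148 150 171 197 208 209 208 209
 209 210 211 202 179 165 164 165 164 165 165 166 166 164 152 114  73  58
  59  62  72 101]
280 [ 93  93  92  92  92  90  92  89 110 161 198 208 208 208 210 209 211 211
 202 178 164 164 164 164 163 163 164 164 161 148 121  97  88  91  92  93
  92  90  92  94]
290 [ 82  75  67  60  61  59  56  72 121 172 201 208 208 208 210 210 211 201
 178 163 165 166 164 154 133  95  66  61  66  65  64  63  65  68  67  65
  69  75  84  88]
300 [ 58  57  59  50  55  57  62 101 162 200 210 209 208 210 211 212 208 192
 158 113  79  71  81  86  79  68  67  76  84  87  77  64  59  58  66  71
  66  65  64  66]
310 [ 66  74  85  98 111 117 118 117 116 118 117 118 117 117 115 117 118 116
 116 117 117 116 116 116 116 117 116 117 117 116 115 117 118 115 117 117
 117 116 117 118]
320 [117 118 115 116 117 116 117 115 118 116 116 117 115 116 117 117 117 117
 117 117 115 117 118 114 111 113 127 138 141 141 138 130 120 116 116 115
 118 115 115 116]
330 [116 117 117 116 115 115 115 116 115 116 115 117 116 116 116 117 116 116
 116 116 122 131 138 142 141 138 130 119 115 115 116 117 117 117 117 118
 115 117 114 119]
top [0.5198 0.0496 0.143 ]
top [0.5271 0.0497 0.143 ]
top [ 0.5163 -0.0369  0.143 ]
top [ 0.5254 -0.0369  0.143 ]
[array([0.5439, 0.3069]), array([0.5423, 0.2699]), array([0.6337, 0.3069]), array([0.6322, 0.2699])] 87.54642233998248 87.62843326990928
```

Run:
```python
from h import *
ps=np.radians(-1.9);t=np.radians(20);Z=Ro.from_euler('z',ps).as_matrix()
u=Z@[-np.sin(t),0,np.cos(t)];T=np.array([.5222,.0055,.143]);R=frame(-u,Z@[1,0,0])
rows(T+.055*u,R,6);print(T-.045*u)
```

```text
6 rows [-0.00126, 0.01262, -0.0075] [-0.00113, 0.00588, -0.05815] |d|mm 14.7 w deg 3.3
[0.53758244 0.00498971 0.10071383]
```

>>> apply_moves:
  motion:
    - [[-0.0013,0.0126,-0.0075],[-0.0011,0.0059,-0.0582]]
    - [[-0.0013,0.0126,-0.0075],[-0.0011,0.0059,-0.0582]]
    - [[-0.0013,0.0126,-0.0075],[-0.0011,0.0059,-0.0582]]
    - [[-0.0013,0.0126,-0.0075],[-0.0011,0.0059,-0.0582]]
    - [[-0.0013,0.0126,-0.0075],[-0.0011,0.0059,-0.0582]]
    - [[-0.0013,0.0126,-0.0075],[-0.0011,0.0059,-0.0582]]
    - [[0,0,0],[0,0,0]]
    - [[0,0,0],[0,0,0]]

```text
clock: 4.25
eef_pos: [0.5036, 0.0052, 0.1957]
orientation: [-1.559, -0.248, -0.301]
ft_force: [0.9, 0.4, -0.2]
gripper_width: 0.999
```

Run:
```python
from h import *
st();d=snap('wrist','w3')
ps=np.radians(-1.9);t=np.radians(20);Z=Ro.from_euler('z',ps).as_matrix()
u=Z@[-np.sin(t),0,np.cos(t)];T=np.array([.5222,.0055,.143]);R=frame(-u,Z@[1,0,0])
rows(T-.045*u,R,6)
```

```text
t 4.25 p [0.5036 0.0052 0.1957] q [-0.5437 -0.2657  0.3888  2.1488  0.2079  0.9032 -0.2857] F [ 0.8699  0.4242 -0.182 ] w 0.9987815625145454
[[ 0.9389  0.3423  0.0346]
 [-0.0324 -0.0121  0.9994]
 [ 0.3425 -0.9395 -0.0002]]
6 rows [-0.00017, 0.01683, 0.00018] [0.00012, -0.00026, 0.00018] |d|mm 16.8 w deg 0.0
```

View pics/w3.png

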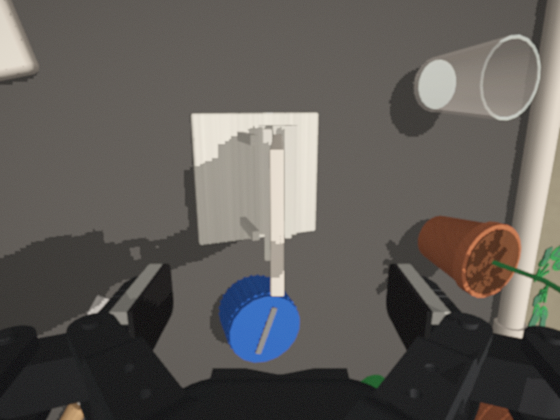

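The plate is seen edge-on at column 277, against a finger centre line of 279, and it is parallel to the view. The alignment is good, so I'll go in and pinch.

>>> apply_moves:
  motion:
    - [[0,0.0168,0],[0,0,0]]
    - [[0,0.0168,0],[0,0,0]]
    - [[0,0.0168,0],[0,0,0]]
    - [[0,0.0168,0],[0,0,0]]
    - [[0,0.0168,0],[0,0,0]]
    - [[0,0.0168,0],[0,0,0]]
    - [[0,0,0],[0,0,0]]
    - [[0,0,0],[0,0,0]]

```text
clock: 5.3
eef_pos: [0.5381, 0.0031, 0.1009]
orientation: [-1.56, -0.247, -0.303]
ft_force: [0.3, 0.3, 0.0]
gripper_width: 0.998
```

>>> apply_moves:
  motion:
    - [[0,0,0],[0,0,0]]
    - [[0,0,0],[0,0,0]]
    - [[0,0,0],[0,0,0]]
    - [[0,0,0],[0,0,0]]
    - [[0,0,0],[0,0,0]]
    - [[0,0,0],[0,0,0]]
    - [[0,0,0],[0,0,0]]
    - [[0,0,0],[0,0,0]]
  grip: 1
  newtons: 50

```text
clock: 6.3
eef_pos: [0.5373, 0.0028, 0.1002]
orientation: [-1.56, -0.246, -0.302]
ft_force: [-4.4, 0.1, 4.9]
gripper_width: 0.087
```

Run:
```python
from h import *
st()
```

```text
t 6.3 p [0.5373 0.0028 0.1002] q [-0.556  -0.0601  0.4666  2.1967  0.113   0.6548 -0.1993] F [-4.3741  0.0951  4.876 ] w 0.0865963506639579
[[ 0.9391  0.3417  0.0361]
 [-0.0339 -0.0126  0.9993]
 [ 0.3419 -0.9397 -0.0002]]
```

>>> apply_moves:
  motion:
    - [[0,-0.008,0],[0,0,0]]
    - [[0,-0.014,0],[0,0,0]]
    - [[0,-0.016,0],[0,0,0]]
    - [[0,-0.016,0],[0,0,0]]
    - [[0,-0.016,0],[0,0,0]]
    - [[0,-0.016,0],[0,0,0]]
    - [[0,0,0],[0,0,0]]
    - [[0,0,0],[0,0,0]]

```text
clock: 7.3
eef_pos: [0.5076, 0.0038, 0.1806]
orientation: [-1.56, -0.246, -0.302]
ft_force: [0.2, -0.5, -1.7]
gripper_width: 0.089
```

Run:
```python
from h import *
st();Z=Ro.from_euler('z',np.radians(-2.4)).as_matrix();R=frame([0,0,-1],Z@[1,0,0])
s=telemetry.get_state();p=np.array(s['eef_pos'])+[0.02,0,.045]
rows(p,R,6)
rows([.5873,.2685,.205],R,12,p,R)
```

```text
t 7.3 p [0.5076 0.0038 0.1806] q [-0.5464 -0.2412  0.4029  2.1618  0.2016  0.8661 -0.2786] F [ 0.1864 -0.4838 -1.6745] w 0.08869745504101141
[[ 0.9392  0.3415  0.0362]
 [-0.0339 -0.0126  0.9993]
 [ 0.3417 -0.9398 -0.0002]]
6 rows [0.0048, -0.00671, 0.00013] [-0.00012, 0.00094, 0.05813] |d|mm 8.2 w deg 3.3
12 rows [0.00405, 0.00171, 0.02225] [0.0, 0.0, 0.0] |d|mm 22.7 w deg 0.0
```

>>> apply_moves:
  motion:
    - [[0.0048,-0.0067,0],[0,0.001,0.0581]]
    - [[0.0048,-0.0067,0],[0,0.001,0.0581]]
    - [[0.0048,-0.0067,0],[0,0.001,0.0581]]
    - [[0.0048,-0.0067,0],[0,0.001,0.0581]]
    - [[0.0048,-0.0067,0],[0,0.001,0.0581]]
    - [[0.0048,-0.0067,0],[0,0.001,0.0581]]
    - [[0.004,0.0017,0.0223],[0,0,0]]
    - [[0.004,0.0017,0.0223],[0,0,0]]
    - [[0.004,0.0017,0.0223],[0,0,0]]
    - [[0.004,0.0017,0.0223],[0,0,0]]
    - [[0.004,0.0017,0.0223],[0,0,0]]
    - [[0.004,0.0017,0.0223],[0,0,0]]
    - [[0.004,0.0017,0.0223],[0,0,0]]
    - [[0.004,0.0017,0.0223],[0,0,0]]
    - [[0.004,0.0017,0.0223],[0,0,0]]
    - [[0.004,0.0017,0.0223],[0,0,0]]
    - [[0.004,0.0017,0.0223],[0,0,0]]
    - [[0.004,0.0017,0.0223],[0,0,0]]
    - [[0,0,0],[0,0,0]]
    - [[0,0,0],[0,0,0]]

```text
clock: 9.8
eef_pos: [0.5873, 0.2674, 0.2057]
orientation: [-1.571, 0.033, -0.034]
ft_force: [-0.3, -1.2, -1.3]
gripper_width: 0.083
```

Run:
```python
from h import *
st();a=snap('scene','s4');b=snap('side','d4');c=snap('wrist','w4')
k=lambda im,u,v,w,h,W,H:cv2.resize(im[v:v+h,u:u+w],(W,H),interpolation=cv2.INTER_CUBIC)
print(proj(a,[.5873,.2685,.15]),proj(b,[.5873,.2685,.15]))
o=np.vstack([np.hstack([k(a['frame'],300,200,100,75,400,300),k(b['frame'],222,120,100,75,400,300)]),k(c['frame'],140,120,280,105,800,300)])
cv2.imwrite('pics/c4.png',o[:,:,::-1])
```

```text
t 9.8 p [0.5873 0.2674 0.2057] q [-0.7563  0.3311  0.3641  1.5129 -0.1191  1.3192 -0.4235] F [-0.3261 -1.2194 -1.3087] w 0.08323166116587004
[[ 0.9991  0.0006  0.0429]
 [-0.0429 -0.0004  0.9991]
 [ 0.0006 -1.     -0.0004]]
[352.7898 246.3119] [271.3424 150.6037]
```

View pics/c4.png

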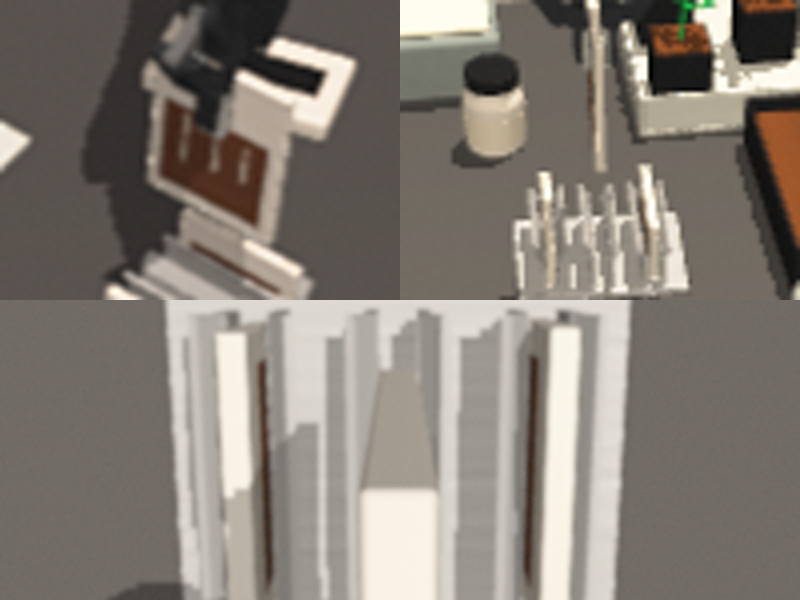

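The held plate is upright and over the middle slot: its lower edge is at wrist column 279, between the slot walls at about 264 and 290. I'll check its lower corners numerically.

Run:
```python
from h import *
np.set_printoptions(precision=4,suppress=True)
a=load('s4');b=load('d4');c=load('w4')
print('far bottom',onz(c,279.3,120+70*.35,.131))
print('far top',[onz(c,140+x*.35,120+188*.35,.2507) for x in(360,437)])
# near-bottom corner: scene lower-left corner(150,180)? side (600,170)
print('side near bottom corner tri w/ scene', tri((a,300+150/4,200+180/4),(b,222+200/4,120+170/4)))
print('scene far bottom', tri((a,300+272/4,200+240/4),(c,279.3,144.5)))
Z=Ro.from_euler('z',np.radians(-2.4)).as_matrix();R=frame([0,0,-1],Z@[1,0,0])
rows([.5876,.2685,.135],R,4);rows([.5876,.2685,.084],R,6,[.5876,.2685,.135],R)
```

```text
far bottom [0.5893 0.3133 0.131 ]
far top [array([0.5856, 0.3139, 0.2507]), array([0.5931, 0.3136, 0.2507])]
side near bottom corner tri w/ scene (array([0.5862, 0.2263, 0.1299]), [np.float64(0.002059672018118403), np.float64(0.0020596720181182263)])
scene far bottom (array([0.5891, 0.314 , 0.1313]), [np.float64(0.0006642040497744914), np.float64(0.0006642040497744445)])
4 rows [1e-05, 0.01776, 0.00035] [-0.00012, -0.0005, 0.00026] |d|mm 17.8 w deg 0.0
6 rows [0.0, 0.0085, 0.0] [0.0, 0.0, 0.0] |d|mm 8.5 w deg 0.0
```

>>> apply_moves:
  motion:
    - [[0,0.0178,0.0006],[0,0,0]]
    - [[0,0.0178,0.0006],[0,0,0]]
    - [[0,0.0178,0.0006],[0,0,0]]
    - [[0,0.0178,0],[0,0,0]]
    - [[0,0.0085,0],[0,0,0]]
    - [[0,0.0085,0],[0,0,0]]
    - [[0,0.0085,0],[0,0,0]]
    - [[0,0.0085,0],[0,0,0]]
    - [[0,0.0085,0],[0,0,0]]
    - [[0,0,0],[0,0,0]]

```text
clock: 11.2
eef_pos: [0.5867, 0.2701, 0.0911]
orientation: [-1.571, 0.033, -0.032]
ft_force: [-1.2, -0.0, -1.2]
gripper_width: 0.084
```

Bottom is about 8 mm above the floor with no side force, so I'll continue down gently.

>>> apply_moves:
  motion:
    - [[0,0.004,0],[0,0,0]]
    - [[0,0.003,0],[0,0,0]]
    - [[0,0.002,0],[0,0,0]]
    - [[0,0,0],[0,0,0]]

```text
clock: 11.7
eef_pos: [0.5873, 0.2704, 0.083]
orientation: [-1.57, 0.032, -0.033]
ft_force: [0.6, 0.7, -1.8]
gripper_width: 0.088
```

>>> apply_moves:
  motion:
    - [[0,0.0015,0],[0,0,0]]
    - [[0,0.0015,0],[0,0,0]]
    - [[0,0,0],[0,0,0]]

```text
clock: 12.08
eef_pos: [0.5878, 0.2706, 0.0826]
orientation: [-1.569, 0.032, -0.034]
ft_force: [-3.5, -1.4, 9.4]
gripper_width: 0.089
```

Floor contact: 9 N at z 0.0826, where 0.083 was expected. I'll release and retreat upward.

>>> apply_moves:
  motion:
    - [[0,0,0],[0,0,0]]
    - [[0,0,0],[0,0,0]]
    - [[0,0,0],[0,0,0]]
    - [[0,0,0],[0,0,0]]
    - [[0,0,0],[0,0,0]]
    - [[0,-0.015,0],[0,0,0]]
    - [[0,-0.025,0],[0,0,0]]
    - [[0,-0.03,0],[0,0,0]]
    - [[0,-0.03,0],[0,0,0]]
    - [[0,-0.03,0],[0,0,0]]
    - [[0,-0.03,0],[0,0,0]]
    - [[0,-0.025,0],[0,0,0]]
    - [[0,0,0],[0,0,0]]
  grip: -1

```text
clock: 13.7
eef_pos: [0.5885, 0.2705, 0.2687]
orientation: [-1.567, 0.029, -0.038]
ft_force: [-0.4, -0.1, -0.1]
gripper_width: 0.999
```

Run:
```python
from h import *
st();a=snap('scene','s5');b=snap('side','d5');c=snap('wrist','w5')
k=lambda im,u,v,w,h,W,H:cv2.resize(im[v:v+h,u:u+w],(W,H),interpolation=cv2.INTER_CUBIC)
o=np.vstack([np.hstack([k(a['frame'],300,220,100,75,400,300),k(b['frame'],222,125,100,75,400,300)]),k(c['frame'],140,150,280,105,800,300)])
cv2.imwrite('pics/c5.png',o[:,:,::-1])
az=np.arctan2(-.286,.5435);R=frame([0,0,-1],[np.cos(az),np.sin(az),0])
rows([.5435+.0,-.22,.30],R,16);print(az)
```

```text
t 13.7 p [0.5885 0.2705 0.2687] q [-0.7609  0.3037  0.3702  1.4211 -0.1105  1.4302 -0.4337] F [-0.4442 -0.1388 -0.1164] w 0.9992613222226651
[[ 0.9991  0.0059  0.0422]
 [-0.0422  0.0036  0.9991]
 [ 0.0058 -1.      0.0038]]
16 rows [0.00498, -0.00224, -0.03059] [-1e-05, 0.02764, -3e-05] |d|mm 31.1 w deg 1.6
-0.4844020939027508
```

View pics/c5.png

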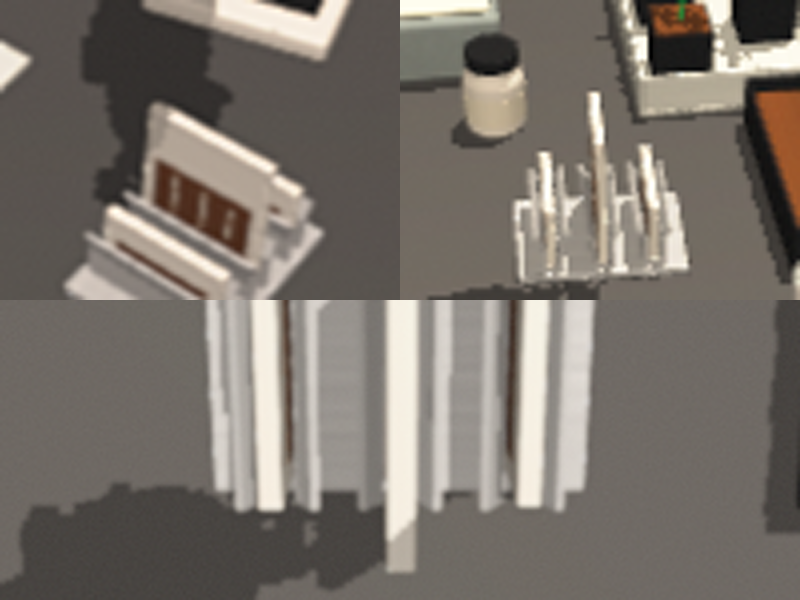

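The plate stands upright and fully down in the middle slot, centred next to the low plates. Next I'll go above the bottle.

Run:
```python
from h import *
c=load('w5');print('near ends plate',onz(c,140+400*.35,150+570*.35,.128)[:2],'low',onz(c,140+270*.35,150+510*.35,.068)[:2],onz(c,140+530*.35,150+506*.35,.068)[:2])
az=-.4844;R=frame([0,0,-1],[np.cos(az),np.sin(az),0])
rows([.5435,-.286,.30],R,17)
```

```text
near ends plate [0.58163947 0.12641021] low [0.53179444 0.10964299] [0.63026616 0.10725389]
17 rows [0.00568, -0.0021, -0.03258] [-1e-05, 0.02602, -3e-05] |d|mm 33.1 w deg 1.5
```

>>> apply_moves:
  motion:
    - [[0.0057,-0.0021,-0.0326],[0,0.026,0]]
    - [[0.0057,-0.0021,-0.0326],[0,0.026,0]]
    - [[0.0057,-0.0021,-0.0326],[0,0.026,0]]
    - [[0.0057,-0.0021,-0.0326],[0,0.026,0]]
    - [[0.0057,-0.0021,-0.0326],[0,0.026,0]]
    - [[0.0057,-0.0021,-0.0326],[0,0.026,0]]
    - [[0.0057,-0.0021,-0.0326],[0,0.026,0]]
    - [[0.0057,-0.0021,-0.0326],[0,0.026,0]]
    - [[0.0057,-0.0021,-0.0326],[0,0.026,0]]
    - [[0.0057,-0.0021,-0.0326],[0,0.026,0]]
    - [[0.0057,-0.0021,-0.0326],[0,0.026,0]]
    - [[0.0057,-0.0021,-0.0326],[0,0.026,0]]
    - [[0.0057,-0.0021,-0.0326],[0,0.026,0]]
    - [[0.0057,-0.0021,-0.0326],[0,0.026,0]]
    - [[0.0057,-0.0021,-0.0326],[0,0.026,0]]
    - [[0.0057,-0.0021,-0.0326],[0,0.026,0]]
    - [[0.0057,-0.0021,-0.0326],[0,0.026,0]]
    - [[0,0,0],[0,0,0]]
    - [[0,0,0],[0,0,0]]

```text
clock: 16.23
eef_pos: [0.5443, -0.2861, 0.3002]
orientation: [-1.536, 0.379, -0.38]
ft_force: [1.0, 0.5, -0.1]
gripper_width: 0.998
```

Run:
```python
from h import *
c=load('w5');print('near ends plate',onz(c,280,244.5,.128)[:2],'low',onz(c,234.5,223.5,.068)[:2],onz(c,325.5,222,.068)[:2])
st();d=snap('wrist','w6');f=d['frame'].astype(int);m=((f.max(2)<75)&(f.max(2)-f.min(2)<25)).astype(np.uint8);m[270:]=0
n,l,s,c=cv2.connectedComponentsWithStats(m)
for i in range(1,n):
    if s[i,4]>300: print(s[i],c[i],onz(d,*c[i],.184))
```

```text
near ends plate [0.58580662 0.22817689] low [0.5407208  0.22884741] [0.63111428 0.22664656]
t 16.23 p [ 0.5443 -0.2861  0.3002] q [-0.1527  0.2626  0.7359  1.4593 -0.1775  1.4871  0.097 ] F [ 1.0218  0.5377 -0.1468] w 0.9980377458244238
[[ 0.8852  0.0008  0.4653]
 [-0.4653  0.0015  0.8852]
 [-0.     -1.      0.0017]]
[ 242  164   71   73 3474] [277.6523 199.7761] [ 0.5439 -0.2838  0.184 ]
```

View pics/w6.png

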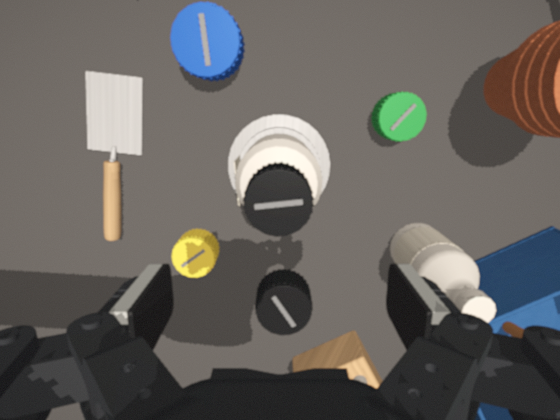

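The bottle cap fills the centre of the view at about (278,202), with its top disc 71 px wide. The other black cap, at (284,302), lies on the table. The plate's near end (y 0.228) matches the low plates' (0.229 and 0.227), so it is centred. I'll descend on the cap.

Run:
```python
from h import *
d=load('w6');print(onz(d,277.5,202,.184),onz(d,242,202,.184),onz(d,313,202,.184))
az=-.4844;R=frame([0,0,-1],[np.cos(az),np.sin(az),0])
rows([.5432,-.2856,.146],R,8)
```

```text
[ 0.54298865 -0.28529911  0.184     ] [ 0.51958136 -0.27301501  0.184     ] [ 0.56639422 -0.29758232  0.184     ]
8 rows [-0.00015, 0.01926, -0.00014] [-0.00022, 0.00024, -2e-05] |d|mm 19.3 w deg 0.0
```

>>> apply_moves:
  motion:
    - [[-0.0001,0.0193,-0.0001],[0,0,0]]
    - [[-0.0001,0.0193,-0.0001],[0,0,0]]
    - [[-0.0001,0.0193,-0.0001],[0,0,0]]
    - [[-0.0001,0.0193,-0.0001],[0,0,0]]
    - [[-0.0002,0.0193,-0.0002],[0,0,0]]
    - [[-0.0002,0.0193,-0.0002],[0,0,0]]
    - [[-0.0002,0.0193,-0.0002],[0,0,0]]
    - [[-0.0002,0.0193,-0.0002],[0,0,0]]
    - [[0,0,0],[0,0,0]]
    - [[0,0,0],[0,0,0]]

```text
clock: 17.52
eef_pos: [0.5431, -0.2869, 0.1464]
orientation: [-1.537, 0.378, -0.381]
ft_force: [-0.1, -0.9, 0.1]
gripper_width: 1.003
```

>>> apply_moves:
  motion:
    - [[0,0,0],[0,0,0]]
    - [[0,0,0],[0,0,0]]
    - [[0,0,0],[0,0,0]]
    - [[0,0,0],[0,0,0]]
    - [[0,0,0],[0,0,0]]
    - [[0,0,0],[0,0,0]]
  grip: 1
  newtons: 50

```text
clock: 18.27
eef_pos: [0.5432, -0.2868, 0.1469]
orientation: [-1.536, 0.378, -0.381]
ft_force: [-0.7, 1.1, 5.6]
gripper_width: 0.605
```

>>> apply_moves:
  motion:
    - [[0,0.003,0],[0,0,0]]
    - [[0,0.003,0],[0,0,0]]
    - [[0,0.002,0],[0,0,0]]
    - [[0,0,0],[0,0,0]]

```text
clock: 18.77
eef_pos: [0.5432, -0.2868, 0.1395]
orientation: [-1.536, 0.378, -0.381]
ft_force: [-3.0, 2.1, 9.8]
gripper_width: 0.602
```

>>> apply_moves:
  motion:
    - [[0,0.0015,0],[0,0,0]]
    - [[0,0,0],[0,0,0]]

```text
clock: 19.02
eef_pos: [0.5433, -0.2868, 0.1388]
orientation: [-1.536, 0.378, -0.381]
ft_force: [-4.7, 2.6, 12.6]
gripper_width: 0.604
```

>>> apply_moves:
  motion:
    - [[0,0.001,0],[0,0,0]]
    - [[0,0,0],[0,-0.08,0]]
    - [[0,0,0],[0,-0.1,0]]
    - [[0,0,0],[0,-0.1,0]]
    - [[0,0,0],[0,-0.1,0]]
    - [[0,0,0],[0,-0.1,0]]
    - [[0,0,0],[0,-0.1,0]]
    - [[0,0,0],[0,-0.1,0]]
    - [[0,0,0],[0,-0.1,0]]
    - [[0,0,0],[0,-0.1,0]]
    - [[0,0,0],[0,-0.1,0]]
    - [[0,0,0],[0,-0.06,0]]
    - [[0,0,0],[0,0,0]]

```text
clock: 20.65
eef_pos: [0.5446, -0.2868, 0.1388]
orientation: [-1.528, -0.441, 0.432]
ft_force: [-1.1, 2.2, 14.9]
gripper_width: 0.599
```

Run:
```python
from h import *
st();s=telemetry.get_state();print(s['torque']);R=Ro.from_rotvec(s['orientation']).as_matrix();print(np.degrees(np.arctan2(R[1,0],R[0,0]))+27.75)
a=snap('side','d7')
```

```text
t 20.65 p [ 0.5446 -0.2868  0.1388] q [ 0.0109  0.3295  0.5258  1.6789 -0.1803  1.1762  1.1388] F [-1.1114  2.212  14.8666] w 0.5992787789996054
[[ 0.849   0.0057 -0.5283]
 [ 0.5283  0.0005  0.849 ]
 [ 0.0051 -1.     -0.0026]]
[ 0.5314  0.4876 -0.0736]
59.643079976869394
```

The tool turned 59.6° with little moment. I'll continue to the stop.

>>> apply_moves:
  motion:
    - [[0,0,0],[0,-0.05,0]]
    - [[0,0,0],[0,-0.05,0]]
    - [[0,0,0],[0,-0.04,0]]
    - [[0,0,0],[0,0,0]]

```text
clock: 21.2
eef_pos: [0.5437, -0.2859, 0.1388]
orientation: [-1.5, -0.547, 0.539]
ft_force: [-4.2, 5.3, 17.9]
gripper_width: 0.604
```

Run:
```python
from h import *
st();s=telemetry.get_state();print(s['torque']);R=Ro.from_rotvec(s['orientation']).as_matrix();print(np.degrees(np.arctan2(R[1,0],R[0,0]))+27.75)
d=snap('side','d8');c=d['frame'][230:330,230:330];w=snap('wrist','w8');
o=np.hstack([cv2.resize(c,(400,400),interpolation=3),cv2.resize(w['frame'],(400,300))[:,:].copy() if 0 else cv2.resize(w['frame'][130:330,180:380],(400,400))]);cv2.imwrite('pics/c8.png',o[:,:,::-1])
```

```text
t 21.2 p [ 0.5437 -0.2859  0.1388] q [ 0.0284  0.3261  0.5039  1.6789 -0.1732  1.1782  1.2704] F [-4.1652  5.3371 17.9311] w 0.6036200088972684
[[ 0.7686  0.0038 -0.6397]
 [ 0.6397  0.0031  0.7686]
 [ 0.0049 -1.     -0.0001]]
[ 1.0929  1.0882 -0.8542]
67.52025156091014
```

The moment rose to -0.85 N m at 67.5°, so the stop is reached. I'll lift straight up.

>>> apply_moves:
  motion:
    - [[0,-0.004,0],[0,0,0]]
    - [[0,-0.008,0],[0,0,0]]
    - [[0,-0.01,0],[0,0,0]]
    - [[0,-0.01,0],[0,0,0]]
    - [[0,-0.012,0],[0,0,0]]
    - [[0,-0.012,0],[0,0,0]]
    - [[0,-0.012,0],[0,0,0]]
    - [[0,-0.012,0],[0,0,0]]
    - [[0,-0.01,0],[0,0,0]]
    - [[0,-0.004,0],[0,0,0]]
    - [[0,0,0],[0,0,0]]
    - [[0,0,0],[0,0,0]]

```text
clock: 22.8
eef_pos: [0.5424, -0.2865, 0.2289]
orientation: [-1.5, -0.545, 0.544]
ft_force: [-0.0, 0.1, 0.4]
gripper_width: 0.604
```

Run:
```python
from h import *
st()
d=snap('side','d9');a=snap('scene','s9')
k=lambda im,u,v:cv2.resize(im[v:v+150,u:u+100],(400,600),interpolation=cv2.INTER_CUBIC)
o=np.hstack([k(a['frame'],160,110),k(d['frame'],230,200)]);cv2.imwrite('pics/c9.png',o[:,:,::-1])
```

```text
t 22.8 p [ 0.5424 -0.2865  0.2289] q [ 0.0136  0.2613  0.5187  1.5685 -0.1326  1.3474  1.2432] F [-0.0211  0.1421  0.413 ] w 0.6035114035831244
[[ 0.7674 -0.0002 -0.6412]
 [ 0.6412  0.0011  0.7674]
 [ 0.0006 -1.      0.0009]]
```

View pics/c9.png

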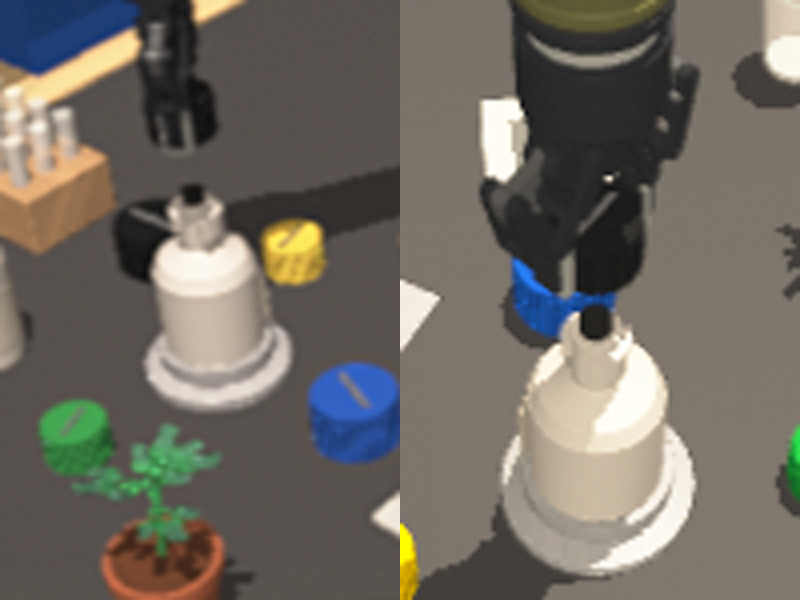

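The cap is off and held above the bottle. The black seal is exposed at scene crop (193,195), and the cap bottom is at about (182,150). I'll do a quick numeric check, compare the plate's place with the post-placement image, then hand in.

Run:
```python
from h import *
a=load('s9');b=load('d9')
for z in(.215,.232,.25): print(z,proj(a,[.5427,-.286,z]),proj(b,[.5427,-.286,z]))
print('obs bottom scene',160+185/4,110+148/4,' side',230+195/4,200+290/4)
m=np.abs(a['frame'][220:315,300:400].astype(int)-load('s5')['frame'][220:315,300:400]).max(2);print('rack diff px',(m>60).sum())
print(ticket.hand_in())
```

```text
0.215 [206.85884822 147.00969682] [278.78699906 268.97820886]
0.232 [206.09987014 142.28772036] [278.76476965 264.01289474]
0.25 [205.28202019 137.19947302] [278.74054483 258.60187093]
obs bottom scene 206.25 147.0  side 278.75 272.5
rack diff px 37
the job is handed in; nothing more can be done
None
```

The job is done and handed in at about 23 s on the robot clock, well under the 58 s limit.

**Plate:**
- I drew it out of the stand along its own axis, turned it upright and lowered it into the middle slot.
- It touched the floor at TCP height 0.0826 m (0.083 m expected) with about 9 N, and I let go.
- A close look showed it upright and fully down. Its near end, at y 0.228, matched the low plates' near ends (0.229 and 0.227), so it is centred along the slot.

**Cap:**
- I pressed it about 8 mm and turned it anticlockwise to 67.5°, where the moment rose to 0.85 N m, which I took as the stop. That is slightly past the stated 65°, so the grip may have slipped a little.
- I lifted it straight up about 90 mm. It is still held at 50 N, level and over the bottle's axis. By the arm's pose its underside is about 6 cm above the mouth, and both cameras show the mouth and seal clear of it.

**Last checks:**
- **Cap height:** the seen lower rim lies 5 px (scene) and 8 px (side) below where the centre of the underside should project. I put that down to the near rim facing the cameras and did not check it further. Even taken at face value, the cap would still be over 3 cm clear.
- **Rack area:** against the picture just after the plate was placed, 37 pixels changed. I saw nothing out of place in the bottle view, but I did not look at those pixels.
- **Force:** the highest contact force in the readings after each move was about 18 N.

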